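# Complete the dissecting kit tray beside the microscope

### The job

The steel kit tray already has the forceps in its first lane. Lay the needle probe in the middle lane next to them and the flat-bladed spatula in the last lane, so that the kit lies in order of use: each flat in its lane, straight along it and about midway in both directions, set down rather than dropped (which way the tips point does not matter). Leave the forceps, the brush, the glass dish and the specimen pot where they are.

Things in the scene. Friction and masses are not known exactly. Their poses are not given: they have to be found in the camera images.
- tray: Shallow steel tray with a dark grey floor and bright rim and ribs, fixed to the bench, 220 mm along its x by 206 mm along its y. Origin: the centre of its underside; z up. Floor 4 mm thick; rim 4 mm thick, its top 12 mm above the bench. Two ribs along x at y = -32 and +32 mm, 3 mm wide, tops 5 mm above the tray's floor (9 mm above the bench), part it into three lanes about 61 to 66 mm wide and 212 mm long.
- lane_first (a point): Centre of the first lane (tray y = +64 mm), on the tray's floor; same axes as the tray. The forceps lie here.
- lane_second (a point): Centre of the middle lane (tray y = 0), on the tray's floor, 4 mm above the bench; same axes as the tray. The probe belongs here.
- lane_last (a point): Centre of the last lane (tray y = -64 mm), on the tray's floor, 4 mm above the bench; same axes as the tray. The spatula belongs here.
- probe: Needle probe. Lies flat on the bench, along its own x axis; 160 mm long, loose, about 35 g. Origin: the middle of its length, on its underside. White plastic handle with three grey rings, 12 mm wide and 12 mm high, 100 mm long, from x = -80 to x = +20 mm; the steel end runs on at mid-height to x = +80 mm. z is up. Its end is a thin steel needle, 3 mm thick, with a slightly bent tip.
- probe_grip (a point): Grip point of the probe, near its balance point: in the handle, 25 mm from the origin towards -x (the blunt end), 6 mm above the underside. Grip across the 12 mm width; same axes as the probe.
- spatula: Spatula. Lies flat on the bench, along its own x axis; 160 mm long, loose, about 35 g. Origin: the middle of its length, on its underside. White plastic handle with three grey rings, 12 mm wide and 12 mm high, 100 mm long, from x = -80 to x = +20 mm; the steel end runs on at mid-height to x = +80 mm. z is up. Its end is a flat steel blade, 42 mm long, 20 mm wide and 3 mm thick.
- spatula_grip (a point): Grip point of the spatula, near its balance point: in the handle, 25 mm from the origin towards -x (the blunt end), 6 mm above the underside. Grip across the 12 mm width; same axes as the spatula.
- brush: Bystander: small brush with the same handle and length as the probe and spatula, but a steel sleeve and a dark brown pointed tuft at its end. Origin: the middle of its length, underside. The three lie side by side in any order, to the right of the tray. Not to be moved.
- forceps: Bystander: steel forceps, 140 mm long, up to 20 mm wide and 9 mm high, loose, in the first lane of the tray. Origin: the middle of its length, underside. Not to be moved.
- dish: Bystander: open glass dish, 90 mm across, 16 mm high, beyond the instruments. Origin: the centre of its underside. Not to be moved.
- pot: Bystander: grey specimen pot with a white lid, 60 mm across, 60 mm high, beyond the tray. Origin: the centre of its underside. Not to be moved.
Mind the look-alikes: they are no part of the job. What is shaped like the probe but green is not meant.

How it is judged:
By the outcome, as a careful person would: the job done as asked, in the order asked, and still so for the second after the job is handed in, with the robot touching nothing.
It also fails if it takes over 53 s, if anything falls off the work surface, if the arm or the gripper's body presses on something with over 40 N, if the wrist force passes 120 N, or if a joint passes its speed limit or range.

### The arm

A 7-joint arm with a two-finger parallel gripper is mounted at the origin on the work surface. World frame = base frame: x ahead of the robot, y to its left, z up, the work surface at z = 0. Lengths are in m, angles in rad, forces in N, time in s.
With the tool pointing down it reaches from about 0.4 to 0.85 m from the base axis. Payload 6.9 kg.
Tool frame: the origin (TCP) lies midway between the tips of the shut fingers; the grasp point (between the pads) lies behind it (ctrl.pinch_z is the z of the grasp point in the tool frame, in m); z points along the fingers, y is the direction in which the jaws open and shut (so a half turn about z gives the same grasp; the last joint's range is limited). The gripper opens to 85 mm and grips with 20 to 120 N. Pads are 22 mm wide; open, the fingers measure 114 mm over their backs; the gripper's body (76 mm by 85 mm) begins 54 mm behind the grasp point. The pads swing forward as they close: fully open they stand 13 mm farther back than shut.
Start: joints at [1.228, 0.507, -0.238, 1.5, 0.126, 1.149, -0.155], TCP at [0.271, -0.563, 0.231] pointing down, gripper open.
Joint ranges: [-3.08, 3.08], [-0.24, 2.05], [-1.43, 1.35], [0, 2.5], [-1.52, 4.66], [0.17, 1.96], [-2.89, 2.89]. Speed limits (rad/s): [2.39, 2.39, 3.14, 3.14, 3.14, 3.14, 3.14].

### API

Orientations are given as a unit quaternion [w, x, y, z].
In Python, from station import ctrl, get_state, vision, ticket, models gives the robot as it stands. Calls block until the motion is done:
- ctrl.movep(position, orientation): joint-space move of the TCP to a pose.
- ctrl.movel(position, frame=None, max_speed=0.15): straight line of the TCP; frame=None keeps the orientation; max_speed is the mean speed in m/s.
- ctrl.set_joints(angles): joint-space move.
- ctrl.ungrasp() and ctrl.close_gripper(force=None): open the fingers fully, or close them until they stop; force is the grip in N (None keeps the last).
- ctrl.pause(seconds).
- ctrl.ik(position, orientation): joint angles nearest the present ones, or None.
- get_state(): the state.
- vision.grab_frame(name): name is "scene" or "side" or "wrist"; returns (picture, depth): 480x640x3 uint8, blue, green, red; 480x640 float32, m along the optical axis (not along the pixel's ray), 0 where there is no reading.
- vision.camera_info(name): a dict with "mtx" (3x3 intrinsics, pixels), "R" (3x3) and "t" (3): a world point X has camera coordinates R X + t; the wrist camera has in their place "hand_eye" (4x4, takes a point from camera to tool coordinates, whose origin is the TCP and whose axes are the flange's). Camera axes: x right, y down, z forward; pixel columns grow to the right and rows downward; lengths in m; the calibration is good to about 2 mm. A picture is of the moment at which its call begins: read the wrist's pose just before it. camera_info takes no time and is no camera call.
A pose or a line that the arm cannot do raises ctrl.Unreachable and nothing moves.
- ticket.close_job(): hands the job in, once; it reports no verdict.
Trained networks look in the newest picture that a camera, given by its name, has taken for a name from the list of things; names that differ only in an ending like _2 or _b are one class to them, and where a whole thing is asked for, a point or a joint stands for the part that bears it (a point fixed in the world has none). Each returns a list of dicts, best first, with "p" (0 to 1); they miss things now and then, are a little off and sometimes report something else, mostly with a low value. They report only what shows in the picture. A call takes as long as a camera call. They do not tell look-alikes from the thing itself.
- models.recognise(camera, target): "point" ([column, row] in pixels, amid what is visible of it).
- models.masks_of(camera, target): "mask" (480x640 bool, what is visible of it) and "point" ([column, row] in pixels, amid what is visible of it).
The state is a dict: "time": time; "qpos": joint angles; "qd": joint speeds; "tau": joint torques, N m; "tcp_pos": TCP position; "eef_rot": TCP orientation; "contact_force": force on the tool from outside, world axes, zero at the start; "wrist_torque": the same for the moment, N m; "width": finger opening in m.
Only numpy, scipy, OpenCV 4.12 (cv2) and the standard library are available. Lean on these libraries where they do the work, as an engineer would, in place of code of your own. Each camera call takes 0.05 s, during which the arm holds its last target.

## Working session

There is one attempt and no reset: what is moved stays moved. The work goes in short steps, each a Python script; the robot and the scene stay as the last script left them, time stands still between calls to the robot, and variables do not carry over. Pictures are saved under pics/ and viewed, and the job is handed in when it is done.

```bash
ls; mkdir -p pics; python3 - <<'E'
from station import ctrl,get_state,vision
import cv2
for n in("scene","side","wrist"):
    p,d=vision.grab_frame(n); cv2.imwrite(f"pics/{n}0.png",p)
    i=vision.camera_info(n); print(n,{k:(v.round(3).tolist() if hasattr(v,'round') else v) for k,v in i.items()})
s=get_state(); print(s, ctrl.pinch_z)
E
```

```text
pics
scene {'mtx': [[612.152, 0.0, 326.955], [0.0, 612.152, 242.747], [0.0, 0.0, 1.0]], 'R': [[0.5, 0.866, -0.021], [0.526, -0.322, -0.787], [-0.688, 0.383, -0.616]], 't': [-0.259, -0.266, 1.601]}
side {'mtx': [[452.787, 0.0, 318.263], [0.0, 452.787, 241.755], [0.0, 0.0, 1.0]], 'R': [[0.988, -0.152, 0.014], [-0.099, -0.711, -0.696], [0.116, 0.687, -0.718]], 't': [-0.518, 0.058, 0.921]}
wrist {'mtx': [[388.002, 0.0, 317.607], [0.0, 388.002, 239.971], [0.0, 0.0, 1.0]], 'hand_eye': [[0.0, -0.964, -0.267, 0.067], [1.0, 0.0, 0.001, -0.001], [-0.001, -0.267, 0.964, -0.142], [0.0, 0.0, 0.0, 1.0]]}
{'time': 0.15, 'qpos': array([ 1.22752671,  0.50816223, -0.23755022,  1.50091112,  0.12570907,
        1.14889515, -0.15477907]), 'qd': array([ 7.53370548e-05, -2.51685649e-03,  2.86527142e-04, -2.43170803e-03,
       -6.45786351e-04, -4.56948790e-04, -2.63391454e-05]), 'tau': array([-2.59403663e-03, -6.21007490e+01, -2.18920089e+00, -2.49838543e+01,
        1.27023901e-02,  9.22214880e-03,  6.10022062e-05]), 'tcp_pos': array([ 0.27093636, -0.56279505,  0.23061611]), 'eef_rot': array([-6.73428725e-04,  9.74926625e-01,  2.22525490e-01, -1.66357075e-04]), 'contact_force': array([-0.45017054,  0.24410768,  0.47691369]), 'wrist_torque': array([-0.00538441,  0.02969416,  0.03478826]), 'width': 0.08565262215707702} -0.0187
```

View pics/scene0.png

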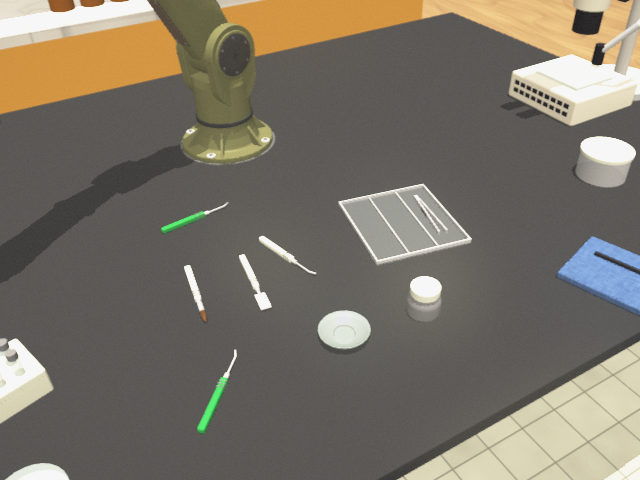

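View pics/side0.png

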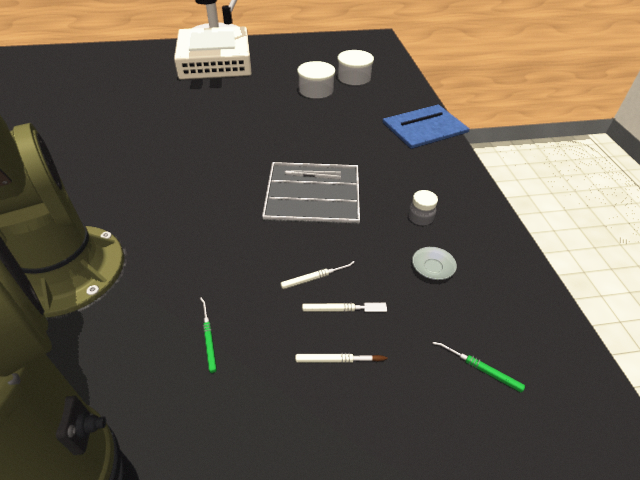

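View pics/wrist0.png

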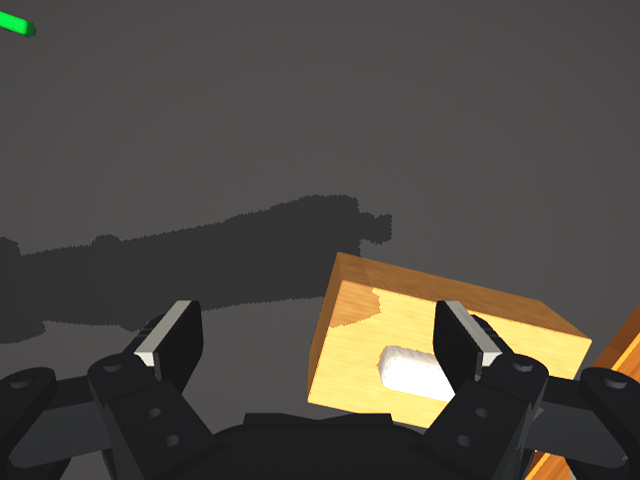

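The images show:
- **Wanted probe:** the white needle probe, scene (285,255), side (318,275).
- **Not the probe:** the green needle look-alikes at scene (195,218) and (218,392), side (208,335) and (480,367).
- **Wanted spatula:** the flat blade at scene (255,282), side (345,307).
- **Not the spatula:** the brush with the dark tuft at scene (195,293), side (340,358).
- **Tray:** scene (405,222). The forceps are in its far (left, +y) lane.

Next I'll check the choice in a close crop and measure.

```bash
cat > h.py <<'E'
import numpy as np, cv2
from station import ctrl,get_state,vision,ticket,models
from scipy.spatial.transform import Rotation as Ro
def cam(n,st=None):
    i=vision.camera_info(n); K=np.array(i['mtx'])
    if n!='wrist': return K,np.array(i['R']),np.array(i['t'])
    st=st or get_state(); T=np.eye(4); q=st['eef_rot']
    T[:3,:3]=Ro.from_quat([q[1],q[2],q[3],q[0]]).as_matrix(); T[:3,3]=st['tcp_pos']
    M=np.linalg.inv(T@np.array(i['hand_eye'])); return K,M[:3,:3],M[:3,3]
def ray(c,uv,z):
    K,R,t=c; uv=np.atleast_2d(uv).astype(float)
    d=np.c_[uv,np.ones(len(uv))]@np.linalg.inv(K).T@R
    o=-R.T@t; return o+d*((z-o[2])/d[:,2])[:,None]
def proj(c,X):
    K,R,t=c; p=(np.atleast_2d(X)@R.T+t)@K.T; return p[:,:2]/p[:,2:]
def deproj(c,d,m):
    K,R,t=c; v,u=np.nonzero(m&(d>0)); z=d[v,u]
    P=np.c_[u,v,np.ones(len(u))]@np.linalg.inv(K).T*z[:,None]; return (P-t)@R
def axis(P):
    c,d=P[:,:2].mean(0),None
    l=cv2.fitLine(P[:,:2].astype(np.float32),cv2.DIST_HUBER,0,1e-4,1e-4).ravel()
    u=l[:2]; s=(P[:,:2]-l[2:])@u; return l[2:]+u*s.min(),l[2:]+u*s.max()
E
python3 - <<'E'
from h import *
s=cv2.imread('pics/side0.png'); c=cv2.resize(s[150:400,250:470],None,fx=2.7,fy=2.2,interpolation=cv2.INTER_CUBIC); cv2.imwrite('pics/crop1.png',c[:600,:800])
for n in('scene','side'):
    p,d=vision.grab_frame(n); k=cam(n)
    for t in('probe','spatula','brush','tray','forceps','dish','pot'):
        for r in models.masks_of(n,t)[:4]:
            P=deproj(k,d,r['mask'])
            print(n,t,round(r['p'],2),np.round(r['point']),r['mask'].sum(),'med',np.median(P,0).round(3),'ends',*[a.round(3).tolist() for a in axis(P)], 'zmax',np.percentile(P[:,2],95).round(3), np.median(p[r['mask']],0))
E
```

```text
scene probe 0.75 [278. 251.] 313 med [ 0.498 -0.096  0.013] ends [0.439, -0.112] [0.585, -0.072] zmax 0.016 [235. 243. 244.]
scene probe 0.58 [215. 403.] 577 med [ 0.771 -0.344  0.013] ends [0.694, -0.272] [0.81, -0.381] zmax 0.016 [113. 229.  86.]
scene probe 0.57 [190. 219.] 379 med [ 0.297 -0.215  0.012] ends [0.281, -0.118] [0.306, -0.275] zmax 0.016 [106. 194.  88.]
scene probe 0.4 [422. 296.] 1373 med [0.782 0.04  0.046] ends [0.766, 0.018] [0.802, 0.071] zmax 0.063 [163. 173. 178.]
scene spatula 0.6 [251. 287.] 490 med [ 0.561 -0.179  0.011] ends [0.466, -0.167] [0.627, -0.189] zmax 0.016 [246. 247. 247.]
scene brush 0.68 [194. 291.] 327 med [ 0.522 -0.282  0.013] ends [0.445, -0.271] [0.595, -0.292] zmax 0.016 [244. 247. 247.]
scene tray 0.93 [398. 229.] 6468 med [0.545 0.165 0.007] ends [0.402, 0.189] [0.649, 0.149] zmax 0.014 [152. 159. 158.]
scene forceps 0.58 [430. 213.] 285 med [0.551 0.234 0.013] ends [0.474, 0.247] [0.615, 0.225] zmax 0.017 [177. 189. 192.]
scene forceps 0.42 [400. 226.] 6148 med [0.543 0.162 0.007] ends [0.414, 0.24] [0.652, 0.093] zmax 0.014 [152. 15
[... 1013 characters left out ...]
. 359.] 697 med [ 0.509 -0.28   0.012] ends [0.442, -0.27] [0.598, -0.293] zmax 0.015 [225. 236. 240.]
side tray 0.75 [311. 198.] 5213 med [0.534 0.159 0.007] ends [0.423, 0.286] [0.631, 0.056] zmax 0.015 [109. 112. 114.]
side tray 0.4 [423. 209.] 809 med [0.764 0.036 0.045] ends [0.732, 0.055] [0.787, 0.021] zmax 0.064 [107. 121. 126.]
side forceps 0.65 [320. 174.] 353 med [0.56  0.234 0.013] ends [0.477, 0.247] [0.614, 0.225] zmax 0.018 [148. 156. 165.]
side dish 0.81 [434. 260.] 1054 med [ 0.753 -0.092  0.012] ends [0.715, -0.071] [0.789, -0.116] zmax 0.018 [181. 195. 188.]
side pot 0.58 [423. 207.] 807 med [0.764 0.036 0.045] ends [0.738, 0.045] [0.794, 0.027] zmax 0.064 [107. 121. 126.]
```

View pics/crop1.png

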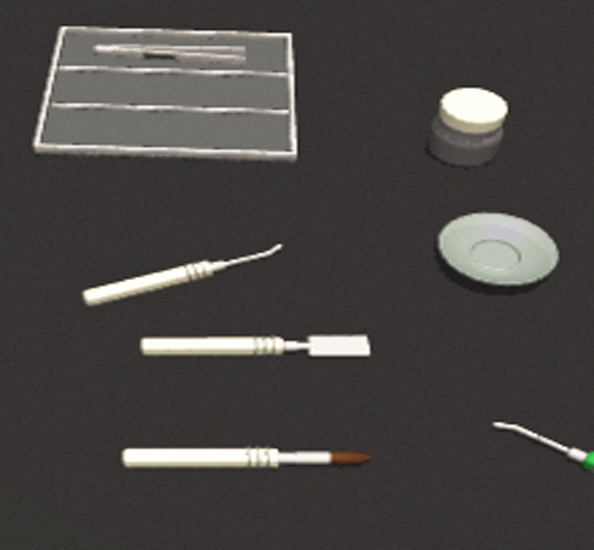

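The crop confirms the choice: white needle probe at crop (180,275), flat spatula at (255,345), brush at (245,457), forceps in the far lane. I'll raise the arm over the scene for a wrist view to refine.

```bash
cat >> h.py <<'E'
def quat(a): return np.array([0,np.cos(a/2),np.sin(a/2),0])
E
python3 - <<'E'
from h import *
q=quat(np.radians(-8)); print(ctrl.ik([.58,.03,.3],q))
ctrl.movep([.58,.03,.3],q)
st=get_state(); p,d=vision.grab_frame('wrist'); print(st['time'],st['tcp_pos'],st['qpos'].round(2))
np.savez('w1.npz',p=p,d=d,pos=st['tcp_pos'],rot=st['eef_rot']); cv2.imwrite('pics/w1.png',p)
p,d=vision.grab_frame('side'); cv2.imwrite('pics/side1.png',p)
E
```

```text
[ 0.20596305  0.41040687 -0.46360963  1.50045871  0.18761835  1.27495828
 -1.98959964]
3.3417 [0.58008505 0.02884529 0.29981714] [ 0.21  0.41 -0.46  1.5   0.19  1.27 -1.99]
```

View pics/w1.png

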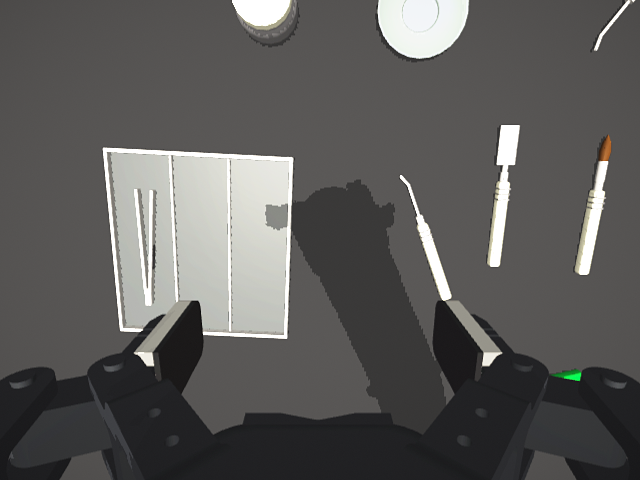

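The wrist view shows the tray with corners at (104,149), (293,158), (286,338), (121,331), the probe at (425,240), the spatula at (502,195) and the brush at (592,205).

```bash
cat > m.py <<'E'
from h import *
w=np.load('w1.npz'); st=dict(tcp_pos=w['pos'],eef_rot=w['rot']); k=cam('wrist',st); p=w['p']
def sub(uv):
    return uv
C=np.array([[104,149],[293,158],[286,338],[121,331]],float)
# refine: tray mask = gray>~110
g=cv2.cvtColor(p,cv2.COLOR_BGR2GRAY)
b=(g>180).astype(np.uint8); b[:140]=0;b[345:]=0;b[:,:95]=0;b[:,300:]=0
# rim lines: outer edges by subpixel gradient
def edge(P,Q,z):
    pts=[]
    n=np.array([-(Q-P)[1],(Q-P)[0]]); n/=np.linalg.norm(n)
    if n@(C.mean(0)-P)>0:n=-n
    for s in np.linspace(.08,.92,60):
        c=P+s*(Q-P); r=np.arange(-7,7,.25); x=c+r[:,None]*n
        v=cv2.remap(g.astype(np.float32),x[:,0].astype(np.float32)[None],x[:,1].astype(np.float32)[None],cv2.INTER_LINEAR).ravel()
        i=np.nonzero(v>170)[0]
        if len(i): pts.append(x[i[-1]])
    X=ray(k,np.array(pts),z)[:,:2]; l=cv2.fitLine(X.astype(np.float32),cv2.DIST_HUBER,0,1e-4,1e-4).ravel(); return l
L=[edge(C[i],C[(i+1)%4],.012) for i in range(4)]
def inter(a,b):
    A=np.c_[a[:2],-b[:2]]; s=np.linalg.solve(A,b[2:]-a[2:]); return a[2:]+a[:2]*s[0]
V=np.array([inter(L[i-1],L[i]) for i in range(4)]); print('corners',V.round(4).tolist())
print('sides',[np.linalg.norm(V[i]-V[(i+1)%4]).round(4) for i in range(4)]); cen=V.mean(0)
ax=(V[0]-V[3])+(V[1]-V[2]); a=np.degrees(np.arctan2(ax[1],ax[0])); print('tray',cen.round(4),a)
for n,(u0,u1,v0,v1) in dict(probe=(395,450,170,300),spatula=(480,525,120,275),brush=(570,620,130,280)).items():
    m=np.zeros_like(g,bool); m[v0:v1,u0:u1]=g[v0:v1,u0:u1]>150
    v,u=np.nonzero(m); X=ray(k,np.c_[u,v],.008)[:,:2]
    print(n,m.sum(),[e.round(4).tolist() for e in axis(X)])
    np.save(n+'.npy',X)
    A=axis(X);d=A[1]-A[0]; print('ang',np.degrees(np.arctan2(d[1],d[0])),'len',np.linalg.norm(d))
    # handle only
    d/=np.linalg.norm(d); s=(X-A[0])@d; 
    for it in range(2):
        o=A[0] if d[0]>0 else A[1]; d=d if d[0]>0 else -d
        s=(X-o)@d; H=X[(s<.09)]; A=axis(H); e=A[1]-A[0]; d=e/np.linalg.norm(e); d=d if d[0]>0 else -d; 
        o=A[0] if (A[1]-A[0])@d>0 else A[1]
        perp=(H-o)@np.array([-d[1],d[0]])
    print('  handle blunt',o.round(4),'ang',np.degrees(np.arctan2(d[1],d[0])).round(2),'w',np.percentile(perp,[2,98]).round(4),'grip',(o+.055*d+np.median((perp))*np.array([-d[1],d[0]])).round(4))
E
python3 m.py
```

```text
corners [[0.6640999913215637, 0.251800000667572], [0.625, 0.05000000074505806], [0.4088999927043915, 0.09200000017881393], [0.4487000107765198, 0.29339998960494995]]
sides [np.float32(0.2056), np.float32(0.2202), np.float32(0.2053), np.float32(0.2194)]
tray [0.5367 0.1718] -10.9826975
probe 1092 [[0.4314, -0.1084], [0.5897, -0.069]]
ang 13.978477406258207 len 0.16318356857436644
  handle blunt [ 0.4313 -0.1079] ang 13.38 w [-0.0061  0.0062] grip [ 0.4848 -0.0952]
spatula 1988 [[0.4665, -0.1645], [0.6252, -0.1859]]
ang -7.702392910078134 len 0.1600826718849903
  handle blunt [ 0.4666 -0.1643] ang -7.95 w [-0.0072  0.0075] grip [ 0.5211 -0.1719]
brush 1516 [[0.4417, -0.2682], [0.5724, -0.2874]]
ang -8.364483294785686 len 0.132164593323822
  handle blunt [ 0.4417 -0.2682] ang -8.39 w [-0.0084  0.0087] grip [ 0.496  -0.2763]
```

Tray dimensions match the given size within 1 mm, and the spatula length is 160 mm. Next is a hover over the probe to refine its yaw, since its blunt end was near a finger in that picture.

```bash
python3 - <<'E'
from h import *
ctrl.movep([.4848,-.0952,.13],quat(np.radians(14)))
st=get_state(); p,d=vision.grab_frame('wrist'); print(st['time'],st['tcp_pos'],st['contact_force'])
np.savez('w2.npz',p=p,d=d,pos=st['tcp_pos'],rot=st['eef_rot']); cv2.imwrite('pics/w2.png',p)
E
```

```text
4.3667 [ 0.48648042 -0.0945937   0.13095906] [-0.11470587  0.01064982  0.44418675]
```

View pics/w2.png

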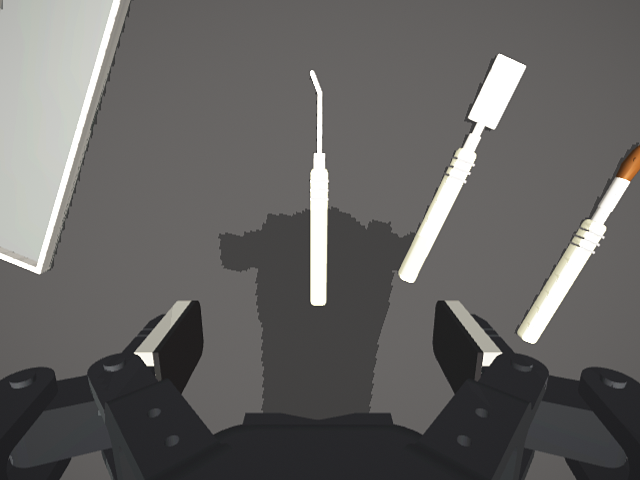

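The probe lies straight ahead: blunt end (318,304), handle front (318,170), tip (312,72). The spatula's handle runs from (407,280) to (468,150).

```bash
cat > m2.py <<'E'
from h import *
w=np.load('w2.npz'); st=dict(tcp_pos=w['pos'],eef_rot=w['rot']); k=cam('wrist',st); p=w['p'];d=w['d']
g=cv2.cvtColor(p,cv2.COLOR_BGR2GRAY)
lab,cc=cv2.connectedComponents((g>140).astype(np.uint8))
for n,(u,v) in dict(probe=(318,250),spatula=(420,250)).items():
    m=cc==cc[v,u]; vv,uu=np.nonzero(m)
    X=ray(k,np.c_[uu,vv],.008)[:,:2]; A=axis(X); dd=A[1]-A[0]; dd/=np.linalg.norm(dd)
    if dd[0]<0: dd=-dd
    for _ in range(3):
        s=X@dd; H=X[s<s.min()+.09]; L=cv2.fitLine(H.astype(np.float32),cv2.DIST_L2,0,1e-4,1e-4).ravel(); dd=L[:2]*np.sign(L[0])
    s=(X-L[2:])@dd; o=L[2:]+s.min()*dd; nn=np.array([-dd[1],dd[0]])
    print(n,m.sum(),'len',np.ptp(s),'blunt',o.round(4),'ang',np.degrees(np.arctan2(dd[1],dd[0])),'w',np.percentile((H-o)@nn,[1,99]).round(4),'grip',(o+.055*dd).round(4))
    P=deproj(k,d,m); t=(P[:,:2]-o)@nn; s=(P[:,:2]-o)@dd
    for lo in np.arange(-.008,.008,.002):
        q=(t>lo)&(t<lo+.002)&(s>.01)&(s<.08); print('   %.3f z %.4f n%d'%(lo+.001,np.median(P[q,2]) if q.any() else 0,q.sum()))
E
python3 m2.py
```

```text
probe 3029 len 0.16166084096519617 blunt [ 0.4321 -0.1077] ang 13.632564 w [-0.006   0.0059] grip [ 0.4855 -0.0948]
   -0.007 z -0.0004 n13
   -0.005 z 0.0103 n260
   -0.003 z 0.0114 n269
   -0.001 z 0.0115 n263
   0.001 z 0.0114 n264
   0.003 z 0.0113 n286
   0.005 z 0.0102 n283
   0.007 z 0.0000 n0
spatula 5458 len 0.16020275716156013 blunt [ 0.4662 -0.1641] ang -8.006933 w [-0.007   0.0071] grip [ 0.5206 -0.1717]
   -0.007 z 0.0000 n0
   -0.005 z 0.0108 n168
   -0.003 z 0.0115 n269
   -0.001 z 0.0115 n287
   0.001 z 0.0115 n278
   0.003 z 0.0113 n313
   0.005 z 0.0091 n577
   0.007 z 0.0083 n27
```

The handle is a rounded box, consistent with 12 mm. I'll grip it with the tips about 5 mm above the underside, so that they clear the ribs when opening later.

```bash
python3 - <<'E'
from h import *
q=quat(np.radians(13.6))
ctrl.movep([.4855,-.0948,.06],q); s=get_state(); print(s['time'],s['tcp_pos'])
ctrl.movel([.4855,-.0948,.0055],max_speed=.08); s=get_state(); print(s['time'],s['tcp_pos'],s['contact_force'])
ctrl.close_gripper(40); s=get_state(); print(s['time'],s['tcp_pos'],s['width'],s['contact_force'])
ctrl.movel([.4855,-.0948,.08],max_speed=.12)
st=get_state(); p,d=vision.grab_frame('wrist'); print(st['time'],st['tcp_pos'],st['width'])
np.savez('w3.npz',p=p,d=d,pos=st['tcp_pos'],rot=st['eef_rot']); cv2.imwrite('pics/w3.png',p)
p,d=vision.grab_frame('side'); cv2.imwrite('pics/side3.png',p[130:400,230:500].repeat(2,0).repeat(2,1))
E
```

```text
4.8 [ 0.48608119 -0.09376824  0.0603704 ]
5.6333 [ 0.48584148 -0.09479243  0.00592416] [-0.14454665  0.39026941 -0.32745139]
6.3 [ 0.48555575 -0.09482572  0.00570916] 0.0107100029701441 [-0.59113311  1.15828249  4.36817385]
7.0667 [ 0.4851291  -0.09493196  0.07952689] 0.010382406242630792
```

View pics/w3.png

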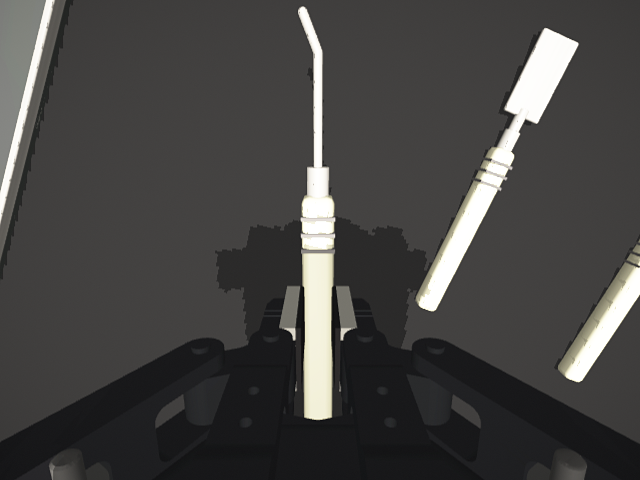

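View pics/side3.png

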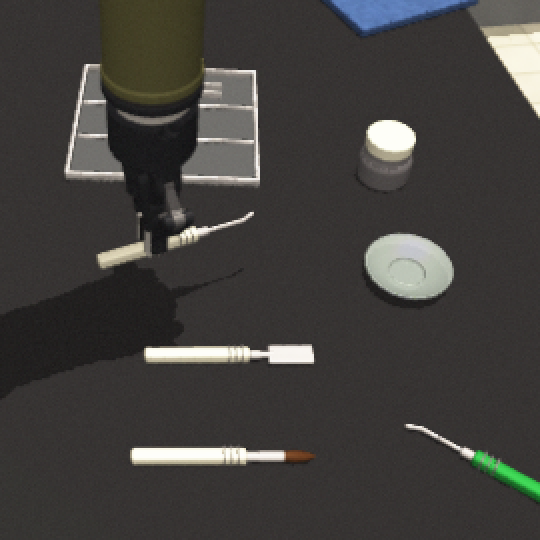

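The probe is held at (318,340), parallel to the pads, and the neighbours haven't moved. I'll check its pitch and position in the hand from depth.

```bash
cat > hand.py <<'E'
from h import *
def inhand(f,rows=(175,415)):
    w=np.load(f); st=dict(tcp_pos=w['pos'],eef_rot=w['rot']); k=cam('wrist',st); p=w['p'];d=w['d']
    g=cv2.cvtColor(p,cv2.COLOR_BGR2GRAY); m=np.zeros(g.shape,bool); m[rows[0]:rows[1],300:336]=g[rows[0]:rows[1],300:336]>150
    P=deproj(k,d,m)-w['pos']; q=w['rot']; T=Ro.from_quat([q[1],q[2],q[3],q[0]]).as_matrix(); Q=P@T
    # tool coordinates; top face
    print('x range',np.percentile(Q[:,0],[.5,99.5]).round(4))
    for lo in np.arange(-.06,.05,.01):
        s=(Q[:,0]>lo)&(Q[:,0]<lo+.01)
        if s.sum()>10: print('%.3f y %.4f z(top) %.4f n%d'%(lo+.005,np.median(Q[s,1]),np.median(Q[s&(abs(Q[:,1])<.003),2]) ,s.sum()))
if __name__=='__main__':
    import sys; inhand(sys.argv[1])
E
python3 hand.py w3.npz
```

```text
x range [-0.0458  0.0523]
-0.045 y -0.0009 z(top) -0.0056 n363
-0.035 y -0.0005 z(top) -0.0057 n575
-0.025 y -0.0005 z(top) -0.0057 n607
-0.015 y -0.0005 z(top) -0.0057 n600
-0.005 y -0.0009 z(top) -0.0057 n608
0.005 y -0.0005 z(top) -0.0057 n637
0.015 y -0.0005 z(top) -0.0057 n746
0.025 y -0.0009 z(top) -0.0058 n701
0.035 y -0.0007 z(top) -0.0058 n854
0.045 y -0.0009 z(top) -0.0045 n759
```

The probe is level and centred, and the grip is where I expected. Carrying it over the tray and re-measuring the tray from there.

```bash
python3 - <<'E'
from h import *
a=np.radians(-11); g=np.array([.5367,.1718])+.025*-np.array([np.cos(a),np.sin(a)]); print(g)
ctrl.movel([.4855,-.0948,.13],max_speed=.15)
ctrl.movep([*g,.13],quat(a)); ctrl.pause(.2)
st=get_state(); p,d=vision.grab_frame('wrist'); print(st['time'],st['tcp_pos'],st['width'])
np.savez('w4.npz',p=p,d=d,pos=st['tcp_pos'],rot=st['eef_rot']); cv2.imwrite('pics/w4.png',p)
k=cam('wrist',st)
# project tray model on picture
R=np.array([[np.cos(a),-np.sin(a)],[np.sin(a),np.cos(a)]]); c=np.array([.5367,.1718])
def L(x0,y0,x1,y1,z):
    P=np.array([[x0,y0],[x1,y1]])@R.T+c; return proj(k,np.c_[P,[z,z]])
for l in [(.11,-.103,.11,.103,.012),(-.05,.103,.11,.103,.012),(-.05,-.103,.11,-.103,.012),(-.05,.032,.106,.032,.009),(-.05,-.032,.106,-.032,.009)]:
    s=L(*l).round().astype(int); print(s.tolist()); cv2.line(p,tuple(map(int,s[0])),tuple(map(int,s[1])),(0,0,255),1)
cv2.imwrite('pics/w4o.png',p)
E
```

```text
[0.51215932 0.17657022]
8.9083 [0.51256203 0.17475103 0.12986434] 0.010463903702276135
[[487, 16], [143, 17]]
[[171, 269], [143, 17]]
[[461, 268], [487, 16]]
[[271, 267], [262, 25]]
[[360, 267], [367, 25]]
```

View pics/w4o.png

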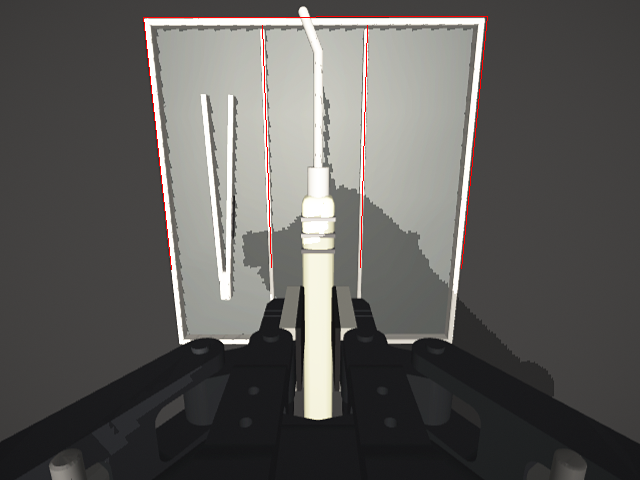

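The tray model overlays the picture within about 1 to 2 px. Setting the probe down.

```bash
python3 - <<'E'
from h import *
g=[.5122,.1766]
ctrl.movel([*g,.03],max_speed=.12); 
ctrl.movel([*g,.0115],max_speed=.03); ctrl.pause(.2); s=get_state(); print(s['time'],s['tcp_pos'],s['contact_force'],s['width'])
z=.0105
while z>.008:
    ctrl.movel([*g,z],max_speed=.02); s=get_state(); print(s['time'],s['tcp_pos'].round(4),s['contact_force'].round(2))
    if s['contact_force'][2]>2.5: break
    z-=.0006
E
```

```text
10.9083 [0.51228651 0.17663743 0.01165591] [ 0.97409855  0.87822633 -0.54499852] 0.010501645266016551
11.1583 [0.5122 0.1766 0.0105] [-0.06  0.34 -0.44]
11.4083 [0.5122 0.1766 0.0099] [ 0.21 -0.02 -1.03]
11.6583 [0.5122 0.1766 0.0097] [-1.44 -1.4   5.42]
```

Contact felt at 9.7 mm, as predicted. Releasing and retreating, then looking.

```bash
python3 - <<'E'
from h import *
ctrl.ungrasp(); s=get_state(); print(s['time'],s['tcp_pos'].round(4),s['contact_force'].round(2),s['width'])
ctrl.movel([.5122,.1766,.13],max_speed=.15)
ctrl.movep([.55,.03,.2],quat(np.radians(-8)));ctrl.pause(.1)
st=get_state(); p,d=vision.grab_frame('wrist'); print(st['time'],st['tcp_pos'],st['width'])
np.savez('w5.npz',p=p,d=d,pos=st['tcp_pos'],rot=st['eef_rot']); cv2.imwrite('pics/w5.png',p)
E
```

```text
12.375 [0.5122 0.1766 0.0093] [-0.27  0.46 -0.09] 0.08505027150010284
14.1417 [0.54929626 0.03161083 0.19907408] 0.08551610775845105
```

View pics/w5.png

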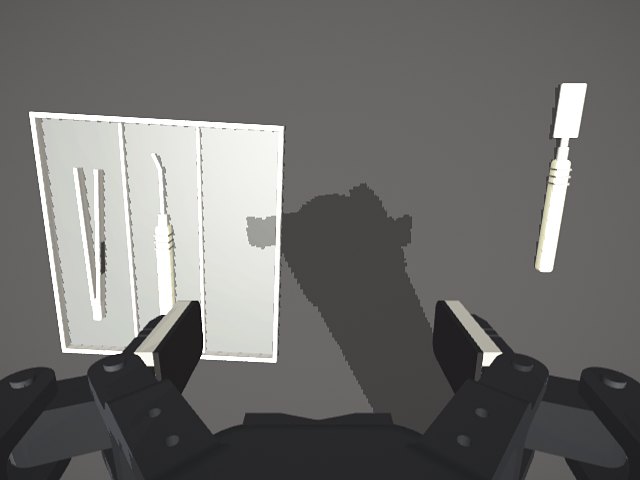

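The probe lies straight in the middle lane (165,230), the forceps are unmoved, and the spatula is still at (555,180). Next, the spatula.

```bash
python3 - <<'E'
from h import *
q=quat(np.radians(-8)); g=[.5206,-.1717]
ctrl.movep([*g,.07],q); ctrl.pause(.1); s=get_state(); print(s['time'],s['tcp_pos'])
ctrl.movel([*g,.0055],max_speed=.08); s=get_state(); print(s['time'],s['tcp_pos'],s['contact_force'])
ctrl.close_gripper(40); s=get_state(); print(s['time'],s['tcp_pos'],s['width'],s['contact_force'])
ctrl.movel([*g,.13],max_speed=.15)
a=np.radians(-11); R=np.array([[np.cos(a),-np.sin(a)],[np.sin(a),np.cos(a)]]); c=np.array([.5367,.1718])
t=c+R@[-.025,-.065]; print(t)
ctrl.movep([*t,.13],quat(a)); ctrl.pause(.2)
st=get_state(); p,d=vision.grab_frame('wrist'); print(st['time'],st['tcp_pos'],st['width'])
np.savez('w6.npz',p=p,d=d,pos=st['tcp_pos'],rot=st['eef_rot']); cv2.imwrite('pics/w6.png',p)
E
python3 hand.py w6.npz
```

```text
15.25 [ 0.52217845 -0.16957112  0.07111865]
16.2083 [ 0.52090347 -0.17172578  0.00582075] [ 0.30304132 -0.72469266 -0.24878054]
16.875 [ 0.5206694  -0.17173765  0.00574989] 0.010184967542602735 [-0.8719567   0.27775854  4.33091064]
[0.49975674 0.11276446]
19.1583 [0.50018385 0.1111742  0.12985548] 0.010338604542558732
x range [-0.0459  0.0521]
-0.045 y -0.0007 z(top) -0.0056 n340
-0.035 y -0.0003 z(top) -0.0058 n541
-0.025 y -0.0003 z(top) -0.0057 n592
-0.015 y -0.0005 z(top) -0.0057 n594
-0.005 y -0.0007 z(top) -0.0057 n605
0.005 y -0.0007 z(top) -0.0057 n624
0.015 y -0.0003 z(top) -0.0056 n713
0.025 y -0.0007 z(top) -0.0057 n680
0.035 y -0.0010 z(top) -0.0058 n948
0.045 y -0.0003 z(top) -0.0043 n743
```

View pics/w6.png

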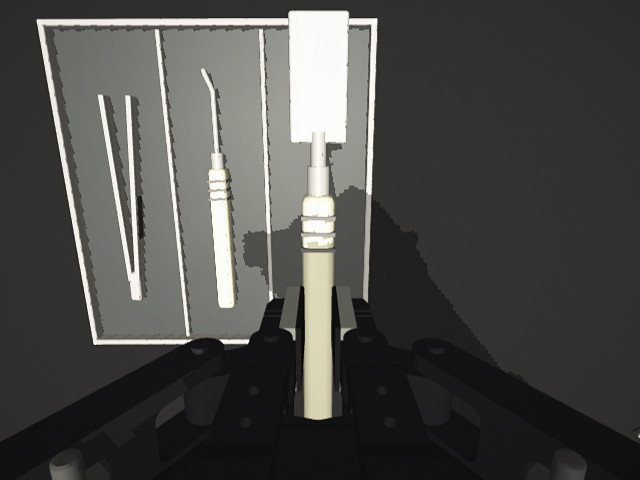

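The spatula is level in the hand. The probe is in the middle lane from (227,306) to (204,70). Setting the spatula down 1 mm towards the rib, for fingertip clearance at the rim.

```bash
python3 - <<'E'
from h import *
a=np.radians(-11); R=np.array([[np.cos(a),-np.sin(a)],[np.sin(a),np.cos(a)]]); c=np.array([.5367,.1718])
g=c+R@[-.025,-.063]
ctrl.movel([*g,.03],max_speed=.12); 
ctrl.movel([*g,.0115],max_speed=.03); ctrl.pause(.2); s=get_state(); print(s['time'],s['tcp_pos'],s['contact_force'],s['width'])
z=.0105
while z>.008:
    ctrl.movel([*g,z],max_speed=.02); s=get_state(); print(s['time'],s['tcp_pos'].round(4),s['contact_force'].round(2))
    if s['contact_force'][2]>2.5: break
    z-=.0006
if s['contact_force'][2]>2.5:
    ctrl.ungrasp(); s=get_state(); print(s['time'],s['tcp_pos'].round(4),s['contact_force'].round(2),s['width'])
    ctrl.movel([*g,.13],max_speed=.15)
    ctrl.movep([.56,.08,.24],quat(a));ctrl.pause(.2)
    st=get_state(); p,d=vision.grab_frame('wrist'); print(st['time'],st['tcp_pos'],st['width'])
    np.savez('w7.npz',p=p,d=d,pos=st['tcp_pos'],rot=st['eef_rot']); cv2.imwrite('pics/w7.png',p)
E
```

```text
21.1583 [0.50026101 0.11475933 0.01166095] [ 0.57355766  0.2561407  -0.49990248] 0.010319572813671974
21.4083 [0.5001 0.1147 0.0105] [ 0.47  0.74 -1.1 ]
21.6583 [0.5001 0.1147 0.0099] [-1.2   0.31 -0.42]
21.9083 [0.5002 0.1147 0.0097] [-0.78 -0.09  4.53]
22.625 [0.5001 0.1148 0.0093] [ 0.58 -0.15  0.11] 0.08534969286003702
24.3667 [0.55889896 0.08038629 0.23855092] 0.08546404442904011
```

```bash
ls pics
```

```text
crop1.png
scene0.png
side0.png
side1.png
side3.png
w1.png
w2.png
w3.png
w4.png
w4o.png
w5.png
w6.png
w7.png
wrist0.png
```

```bash
python3 - <<'E'
from h import *
ctrl.movep([.62,.12,.24],quat(np.radians(-11)));ctrl.pause(.3)
st=get_state(); p,d=vision.grab_frame('wrist'); print(st['time'],st['tcp_pos'])
cv2.imwrite('pics/w8.png',p); k=cam('wrist',st); g=cv2.cvtColor(p,cv2.COLOR_BGR2GRAY)
a=np.radians(-11); R=np.array([[np.cos(a),-np.sin(a)],[np.sin(a),np.cos(a)]]); c=np.array([.5367,.1718])
for n,y in(('probe',0),('spatula',-.063),('forceps',.064)):
    P=deproj(k,d,np.ones(d.shape,bool)); Q=(P[:,:2]-c)@R
    s=(abs(Q[:,1]-y)<.022)&(abs(Q[:,0])<.1)&(P[:,2]>.0075)&(P[:,2]<.03); Q=Q[s];z=P[s,2]
    x0,x1=np.percentile(Q[:,0],[.3,99.7]); h=Q[Q[:,0]<x0+.1]
    print(n,s.sum(),'x',x0.round(4),x1.round(4),'mid',((x0+x1)/2).round(4),'y',np.median(h[:,1]).round(4),'slope deg',np.degrees(np.polyfit(h[:,0],h[:,1],1)[0]).round(2),'z', [np.percentile(z[(Q[:,0]>b)&(Q[:,0]<b+.03)],90).round(4) for b in(x0,x0+.06)])
for n in('scene','side'):
    p,d=vision.grab_frame(n); cv2.imwrite(f'pics/{n}9.png',p)
E
```

```text
25.1083 [0.61958894 0.11925382 0.24031312]
probe 1268 x -0.0772 0.0809 mid 0.0018 y -0.0001 slope deg 0.04 z [np.float64(0.0161), np.float64(0.0161)]
spatula 1979 x -0.0772 0.0808 mid 0.0018 y -0.0623 slope deg -0.05 z [np.float64(0.016), np.float64(0.0162)]
forceps 1067 x -0.0728 0.0665 mid -0.0032 y 0.0655 slope deg -1.38 z [np.float64(0.013), np.float64(0.013)]
```

View pics/w8.png

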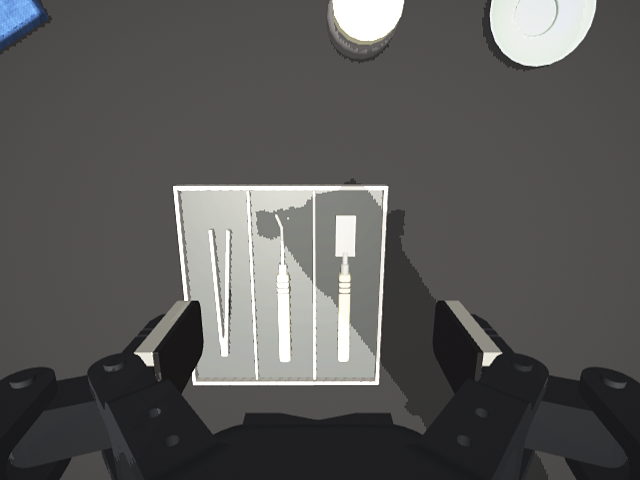

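View pics/side9.png

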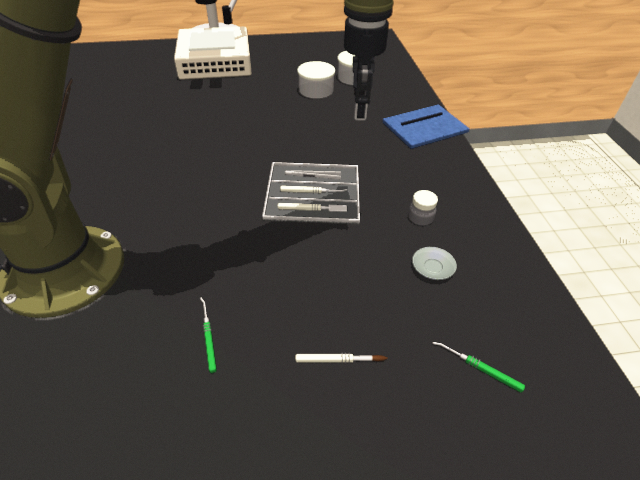

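Both instruments lie flat, straight and midway in their lanes. The forceps, brush, dish and pot are at the same pixels as before. Handing in.

```bash
python3 - <<'E'
from h import *
print(ticket.close_job(),get_state()['time'])
E
```

```text
the job is handed in; nothing more can be done
the job is handed in; nothing more can be done
```

The white needle probe is in the middle lane and the flat-bladed spatula is in the last lane. Each was lowered until I felt contact (about 5 N) and then released. I handed the job in at about 25 s of the 53 s allowed.

| Last check (wrist depth) | Probe | Spatula |
|---|---|---|
| Midpoint off lane centre, along the lane | 1.8 mm | 1.8 mm |
| Off lane centre, across the lane | 0.1 mm | 1.7 mm |
| Off straight | under 0.1° | under 0.1° |
| Handle top above the bench (16 mm means flat on the floor) | 16.1 mm | 16.0–16.2 mm |

- **Spatula offset:** about 1 mm of its 1.7 mm was deliberate. I set it towards the rib so the fingertips would clear the tray rim when they opened.
- **Bystanders:** the forceps, brush, dish, pot and both green look-alikes show no visible movement in the before-and-after pictures. I compared these by eye and did not re-measure their positions.
- **Reading that differed:** the gripper read about 10.4 mm across the 12 mm handles. Both were level in the hand and did not slip. No other check disagreed or failed.

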